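# Unclip the guard cover and trim the flash-point tester

### The arm

A 7-joint arm with a two-finger parallel gripper is mounted at the origin on the work surface. World frame = base frame: x ahead of the robot, y to its left, z up, the work surface at z = 0. Lengths are in m, angles in rad, forces in N, time in s.
With the tool pointing down it reaches from about 0.425 to 0.925 m from the base axis. Payload 6.8 kg.
Tool frame: the origin (TCP) lies midway between the tips of the shut fingers; the grasp point (between the pads) lies manip.hold_point_z behind it (manip.hold_point_z is the distance from the TCP to the grasp point, in m); z points along the fingers, y is the line along which they close (so a half turn about z gives the same grasp; the last joint's range is limited). The gripper opens to 88 mm and grips with 3 to 60 N. Pads are 20 mm wide; open, the fingers measure 115 mm over their backs; the gripper's body (75 mm by 178 mm) begins 61 mm behind the grasp point.
Start: joints at [1.039, 0.477, 0.022, 1.555, -0.011, 1.109, -0.083], TCP at [0.278, -0.615, 0.223] pointing down, gripper open.
Joint ranges: [-2.96, 2.96], [-0.34, 2.1], [-1.41, 1.46], [0.24, 2.44], [-1.37, 4.51], [0.17, 1.92], [-2.96, 2.96]. Speed limits (rad/s): [2.39, 2.39, 3.14, 3.14, 3.14, 3.14, 3.14].

### API

Orientations are given as a unit quaternion [w, x, y, z].
In Python, from rig import manip, capture, get_calibration gives the robot as it stands.
- The arm moves only by the tool jog_arm, never from a script. Its argument "commands" is a list that holds one entry, the list of rows, each a list of 6 numbers: the shift along the tool's x, y, z in units of 0.1 m (1.0 is 0.1 m), then the turn, a rotation vector about the tool's x, y, z in units of 2 rad (1.0 is 2 rad). A call has 1 to 10 rows; each row is the pose to reach, as a shift and turn from the pose commanded when the call began, along the tool's axes at that moment; what a row does not reach only later rows make up. A row lasts 1/12 s, in which the tool goes at most 41.7 mm and 7.16 degrees, less where a joint would pass 70% of its speed; a pose out of reach is approached as far as the arm can. A call with a number of a shift or a turn outside -1 to 1 is refused whole. A call with a gripper value outside its range is refused whole. "grip" is the closure, from 0 (fully open) to 1 (shut), set as the call begins (left out, the last holds). The fingers move at their own pace and stop on an object; the grip force is fixed at half the most. Time passes only in rows, so rows that repeat a pose let the fingers close. It gives the time, the measured TCP pose, the force, the opening and the grip force at its end, in the units of the state.
- manip.get_obs(): the state, without advancing time (a new reading comes with each control period).
- capture(name): name is "scene" or "top"; returns the picture (384x512x3 uint8, red, green, blue); there is no depth.
- get_calibration(name): a dict with "K" (3x3 intrinsics, pixels), "rvec" (rotation vector, rad) and "tvec" (3), from world to camera coordinates, as OpenCV has them. Camera axes: x right, y down, z forward; pixel columns grow to the right and rows downward; lengths in m; the calibration is good to about 2 mm. A picture is of the moment at which its call begins. get_calibration takes no time and is no camera call.
- manip.job_done(): hands the job in; it is judged then, once.
The state is a dict: "t": time; "joint_pos": joint angles; "joint_velocities": joint speeds; "effort": joint torques, N m; "position": TCP position; "tcp_rot": TCP orientation; "wrist_force": force on the tool from outside, world axes, zero at the start; "moment": the same for the moment, N m; "opening": finger opening in m; "grip_force": force on a finger pad.
Only numpy, scipy, OpenCV 4.12 (cv2) and the standard library are available. Lean on these libraries where they do the work, as an engineer would, in place of code of your own. Each camera call takes 0.05 s, during which the arm holds its last target. There are 200 camera calls.

### The job

On the flash-point tester's sloping panel, squeeze the two orange snap tabs together to unclip the clear guard cover, swing the cover right back out of the way on its hinge, and turn the trim knob beneath it clockwise until its white pointer points at the green mark. Leave the cover swung back and everything else on the bench where it is.

Things in the scene. Friction and masses are not known exactly. Their poses are not given: they have to be found in the camera images.
- tester: cream tester 310 deep, 360 wide, deck 134 high, shield to 209. Its front faces the robot's right. Origin: centre of its underside on the bench; x to its back, y its left, z up. Its front is a dark blue panel rising to the back at 30 degrees: the panel's outward direction is tilted 30 degrees from vertical towards the front (-x). Knob axis meets the panel at its centre, (-0.081, 0, 0.088) here
- hinge (a point): middle of the cover's hinge axis, at the cover's left edge, 55 mm left of the knob's axis, 2 mm above the panel. Axes fixed to the panel: x up the slope (along the hinge axis), y to the tester's left, z straight out of the panel
- tabs (a point): midway between the two orange snap tabs, 12 mm above the cover's top; from the hinge axis 88 mm to the right and 53 mm out when shut. Moves with the cover; axes as hinge when shut. Tabs: upright plates 18 mm wide (y), 6 thick (x), standing 22 mm proud of the cover's top, 46 mm over their outer faces, one lower, one higher up the slope. Squeeze along x, up and down the slope
- tab_lower (a joint): inward travel of the tab nearer the bench (m): 0 free, 0.008 stop; its hook lets go from about 0.0055 (both must be in at once). Spring 2.6 N at 0, 9.8 N at 0.0055, 13 N at the stop
- tab_upper (a joint): the same for the tab higher up the slope; also moves inward as it grows
- cover (a joint): angle of the clear guard cover (rad): 0 shut, 1.57 upright, 2.3 stop, leaning to the tester's left. Open-bottomed clear box: 105 mm from hinge (left) to free edge (right), 104 along the slope, top 43 mm above the panel, walls 3. Hinge friction 0.12 N m holds it wherever left; 0.16 kg with tabs. The tabs' hooks hold it shut unless both are squeezed
- knob_grip (a point): on the knob's axis at grip height, 26 mm above the panel, 55 mm right of the hinge. Grip: grey bar 38 mm long, 12 thick, 23 tall (13 to 36 mm above the panel) on a black disc 42 mm wide. Axes turn with the knob: x along the bar the way the pointer (white line) points, z straight out of the panel
- trim_knob (a joint): angle of the knob (rad), grows clockwise seen from outside the panel, from 0 to 4.2; 2.6 points straight up the slope at the green mark. Stays where it is left, friction 0.04 N m
- mark (a point): the green dot, 7 mm wide, on the panel 36 mm up the slope from the knob's axis
- cup: brass test cup, 64 mm wide, 34 mm tall, with a wooden handle, on the tester's deck; origin centre of underside; a bystander
- lighter: green stick lighter, 190 mm long, 18 mm tall, lying on the bench in front of the tester; a bystander
- screwdriver: red-handled screwdriver lying on the bench behind the tester; a bystander
- oil_jar: amber jar, 60 mm wide, 85 mm tall, on the bench in front of the tester; a bystander
- solvent: amber bottle, 64 mm wide, 130 mm tall, on the bench behind the tester; a bystander
- crucible: white crucible, 56 mm wide, 50 mm tall, on the bench in front of the tester; a bystander
- weight: brass weight, 38 mm wide, 40 mm tall, on the bench in front of the tester; a bystander

How it is judged:
By the outcome, as a careful person would: the job done as asked, in the order asked, and still so for the second after the job is handed in, with the robot touching nothing.
It also fails if it takes over 69 s, if anything falls off the work surface, if the arm or the gripper's body presses on something with over 40 N, if the wrist force passes 120 N, or if a joint passes its speed limit or range.

## Working session

There is one attempt and no reset: what is moved stays moved. The work goes in short steps, Python scripts to look and compute and a tool call to move; the robot and the scene stay as the last step left them, time stands still between calls to the robot, and variables do not carry over. Pictures are saved under pics/ and viewed, at most 10 in all, crops included, and the job is handed in when it is done.

Besides the shell and the picture viewer there is one more tool, called after "Request:" in YAML: its name, and indented under it one key for each argument. jog_arm: Moves the arm, as the interface text tells. Its arguments: {"type":"object","properties":{"commands":{"type":"array"},"grip":{"type":"number"}},"required":["commands"]}

```bash
mkdir -p pics; ls; python3 - <<'E'
from rig import manip,capture,get_calibration
import cv2,numpy as np
for n in("scene","top"):
    im=capture(n); cv2.imwrite(f"pics/{n}0.png",im[:,:,::-1]); c=get_calibration(n)
    R=cv2.Rodrigues(np.array(c["rvec"]))[0]; print(n,c["K"],-R.T@np.array(c["tvec"]).ravel(),R.round(3))
o=manip.get_obs(); print(o, manip.hold_point_z)
E
```

```text
pics
scene [[500.11985437   0.         265.46057747]
 [  0.         500.11985437 196.41872849]
 [  0.           0.           1.        ]] [1.36159175 0.06282209 0.94374907] [[-0.014  1.    -0.009]
 [ 0.73   0.004 -0.684]
 [-0.684 -0.016 -0.73 ]]
top [[485.00539478   0.         254.79841694]
 [  0.         485.00539478 181.40645021]
 [  0.           0.           1.        ]] [0.48031126 0.04038904 1.2204645 ] [[ 0.009 -1.    -0.012]
 [-0.994 -0.008 -0.11 ]
 [ 0.109  0.013 -0.994]]
{'t': 0.1, 'joint_pos': array([ 1.03887167,  0.47771068,  0.02234748,  1.5563209 , -0.01146199,
        1.10929561, -0.08310704]), 'joint_velocities': array([ 0.00153212, -0.0011962 ,  0.00044726, -0.00294635,  0.00069368,
       -0.00013312,  0.00030038]), 'effort': array([ 3.83287756e-03, -5.84098971e+01,  1.53982960e+00, -2.73317689e+01,
       -5.41525532e-02,  1.31172244e-02,  8.76901981e-05]), 'position': array([ 0.2773533 , -0.61480566,  0.22179696]), 'tcp_rot': array([-7.65670769e-04,  9.77627436e-01,  2.10342461e-01, -2.42557343e-04]), 'wrist_force': array([0.28287508, 0.18448472, 0.06098445]), 'moment': array([ 0.00288852,  0.06642322, -0.00802978]), 'grip_force': 0.0, 'opening': 0.0872375646543726} 0.0187
```

View pics/scene0.png

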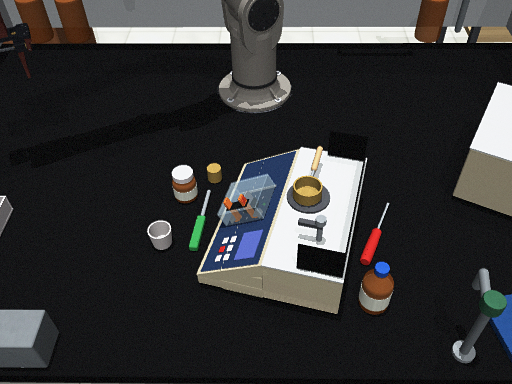

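View pics/top0.png

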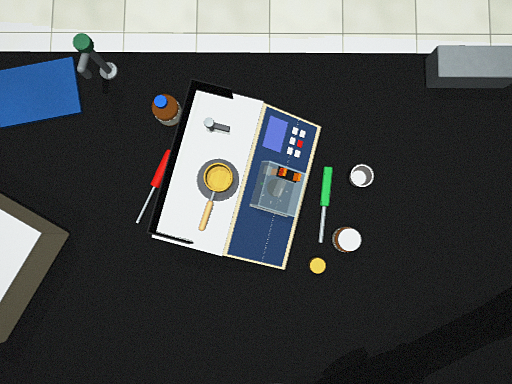

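```bash
python3 - <<'E'
import cv2
a=cv2.imread("pics/top0.png")[75:275,140:340]; b=cv2.imread("pics/scene0.png")[140:300,190:380]
cv2.imwrite("pics/top0c.png",cv2.resize(a,(600,600),interpolation=cv2.INTER_CUBIC))
cv2.imwrite("pics/scene0c.png",cv2.resize(b,None,fx=3.5,fy=3.5,interpolation=cv2.INTER_CUBIC))
E
```

```text
(no output)
```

View pics/top0c.png

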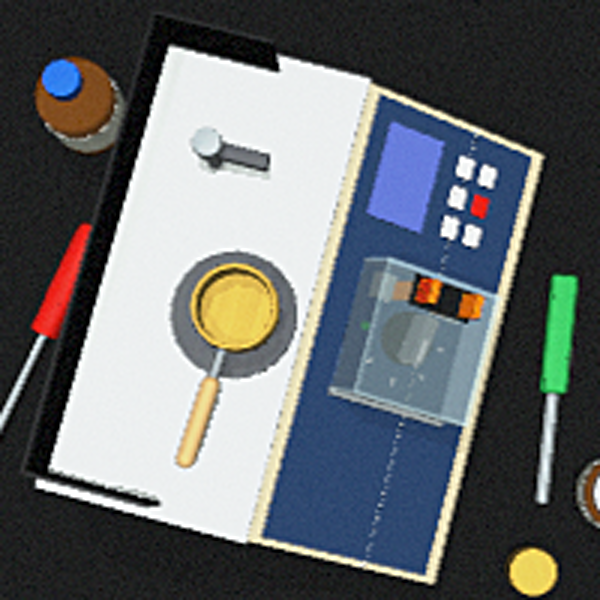

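View pics/scene0c.png

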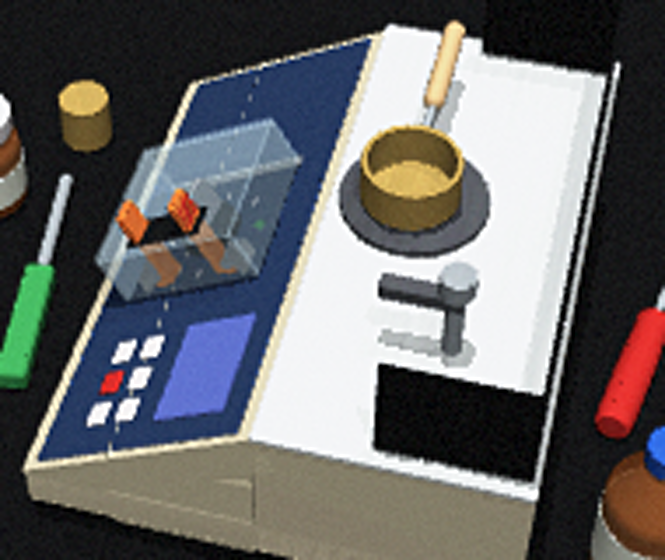

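```bash
cat > h.py <<'E'
import cv2,numpy as np
from scipy.spatial.transform import Rotation as Ro
from rig import manip,capture,get_calibration
def cam(n):
    c=get_calibration(n); return np.array(c["K"]),cv2.Rodrigues(np.array(c["rvec"]))[0],np.array(c["tvec"]).ravel()
def ray(n,p):
    K,R,t=cam(n); d=R.T@np.linalg.inv(K)@np.r_[p,1.]; return -R.T@t,d/np.linalg.norm(d)
def onz(n,p,z):
    o,d=ray(n,p); return o+d*(z-o[2])/d[2]
def onplane(n,p,q,nn):
    o,d=ray(n,p); return o+d*((q-o)@nn)/(d@nn)
def proj(n,X):
    K,R,t=cam(n); x=K@(R@X+t); return x[:2]/x[2]
def tri(ps):
    A=np.zeros((3,3));b=np.zeros(3)
    for n,p in ps:
        o,d=ray(n,p);M=np.eye(3)-np.outer(d,d);A+=M;b+=M@o
    X=np.linalg.solve(A,b); return X,[np.linalg.norm(np.cross(X-ray(n,p)[0],ray(n,p)[1])) for n,p in ps]
E
python3 - <<'E'
from h import *
T=lambda u,v:(140+u/3-.33,75+v/3-.33); S=lambda u,v:(190+u/3.5-.36,140+v/3.5-.36)
mod=np.array([[-.155,-.18,.0453],[-.155,.18,.0453],[-.0013,-.18,.134],[-.0013,.18,.134]])
tp=[T(545,155),T(435,582),T(370,82),T(248,543)]; sp=[S(27,468),S(193,83),S(250,438),S(383,32)]
def fit(P):
    m=mod[:,:2]; a=m-m.mean(0); b=P-P.mean(0)
    th=np.arctan2((a[:,0]*b[:,1]-a[:,1]*b[:,0]).sum(),(a*b).sum())
    c,s=np.cos(th),np.sin(th);R=np.array([[c,-s],[s,c]]); t=P.mean(0)-R@m.mean(0)
    return th,t,((m@R.T+t-P)*1000).round(1)
Pt=np.array([onz("top",p,z)[:2] for p,z in zip(tp,mod[:,2])]);Ps=np.array([onz("scene",p,z)[:2] for p,z in zip(sp,mod[:,2])])
for P in(Pt,Ps,(Pt+Ps)/2): print(fit(P))
th,t,_=fit((Pt+Ps)/2)
Rt=Ro.from_euler('z',th).as_matrix(); o=np.r_[t,0]
s,c=.5,np.sqrt(3)/2
Rp=Rt@np.array([[c,0,-s],[0,1,0],[s,0,c]]); k=o+Rt@[-.081,0,.088]
print("Rp",Rp.round(3),"knob",k, "tabs",k+Rp@[0,-.033,.055],"mark",k+Rp@[.036,0,0])
for ab in [((428,290),(184,210)),((470,303),(131,222))]:
    X,e=tri([("top",T(*ab[0])),("scene",S(*ab[1]))]); print("tab",X,e,"in panel",Rp.T@(X-k))
print("mark",Rp.T@(onplane("top",T(365,326),k,Rp[:,2])-k),Rp.T@(onplane("scene",S(260,225),k,Rp[:,2])-k))
np.savez("pose",Rp=Rp,k=k)
E
```

```text
(np.float64(1.3238829383674406), array([0.61034908, 0.08497884]), array([[-0.5, -2. ],
       [-2.6, -3.5],
       [ 1.2,  2.6],
       [ 1.9,  2.9]]))
(np.float64(1.3183653614506397), array([0.61462461, 0.08871401]), array([[ 2.3, -6.3],
       [ 0.3, -4.1],
       [ 1.2,  3.1],
       [-3.8,  7.2]]))
(np.float64(1.321140597597793), array([0.61248567, 0.08684703]), array([[ 0.9, -4.1],
       [-1.2, -3.8],
       [ 1.2,  2.8],
       [-0.9,  5.1]]))
Rp [[ 0.214 -0.969 -0.124]
 [ 0.839  0.247 -0.484]
 [ 0.5    0.     0.866]] knob [0.59247297 0.00835823 0.088     ] tabs [ 0.61765545 -0.02644253  0.1356314 ] mark [0.60017586 0.03856858 0.106     ]
tab [ 0.62194638 -0.00604449  0.14357932] [np.float64(0.0011865615484295319), np.float64(0.001186561548429527)] in panel [ 0.02200964 -0.03211814  0.0514702 ]
tab [ 0.61481396 -0.03977918  0.12444643] [np.float64(0.0001476650220278398), np.float64(0.00014766502202780786)] in panel [-0.01739228 -0.03354169  0.05212615]
mark [3.66027574e-02 1.77784896e-03 6.97937643e-17] [ 4.01524287e-02 -1.01164376e-03 -1.24619743e-16]
```

```bash
cat >> h.py <<'E'
import sys
_p=np.load("pose.npz"); Rp=_p["Rp"]; k=_p["k"]+Rp@[.002,0,0]
def delta(p,tilt=0,yaw=0):
    """p: TCP target in panel coords; tilt about tool y, yaw about tool z (deg), from tool x=-py,y=-px,z=-pz"""
    B=Rp@np.array([[0,-1,0],[-1,0,0],[0,0,-1.]])@Ro.from_euler('ZY',[yaw,tilt],degrees=True).as_matrix()
    o=manip.get_obs(); q=o["tcp_rot"]; R=Ro.from_quat(np.r_[q[1:],q[0]]).as_matrix()
    X=k+Rp@np.array(p); d=R.T@(X-o["position"]); w=Ro.from_matrix(R.T@B).as_rotvec()
    print("t",round(o["t"],2),"at panel mm",(Rp.T@(o["position"]-k)*1000).round(1),"F",o["wrist_force"].round(1),"open",round(o["opening"],4),"grip",round(o["grip_force"],1))
    print("joints",o["joint_pos"].round(2)); print("shift/0.1",(d*10).round(3),"turn/2",(w/2).round(3),"target",X.round(3))
if __name__=="__main__":
    a=[float(x) for x in sys.argv[1:]]; delta(np.array(a[:3])/1000,*a[3:])
E
python3 h.py 0 -33 130
```

```text
t 0.1 at panel mm [-525.5  151.4  456.7] F [0.3 0.2 0.1] open 0.0872 grip 0.0
joints [ 1.04  0.48  0.02  1.56 -0.01  1.11 -0.08]
shift/0.1 [ 5.299 -3.684  0.207] turn/2 [0.251 0.088 0.329] target [ 0.609 -0.061  0.202]
```

Request:
jog_arm:
  commands:
    - [[1,-0.7,0,0,0,0],[1,-0.7,0,0,0,0],[1,-0.7,0,0,0,0],[1,-0.7,0,0,0,0]]

```text
t: 0.43
position: [0.3462, -0.5025, 0.2223]
tcp_rot: [-0.002, 0.976, 0.216, 0.002]
wrist_force: [1.4, 0.4, 0.1]
opening: 0.0882
grip_force: 0.0
```

Request:
jog_arm:
  commands:
    - [[1,-0.7,0,0,0,0],[1,-0.7,0,0,0,0],[1,-0.7,0,0,0,0],[1,-0.7,0,0,0,0]]

```text
t: 0.77
position: [0.4077, -0.3974, 0.2225]
tcp_rot: [-0.002, 0.976, 0.216, 0.001]
wrist_force: [0.9, 0.7, -1.3]
opening: 0.0876
grip_force: 0.0
```

Request:
jog_arm:
  commands:
    - [[1,-0.7,0,0,0,0],[1,-0.7,0,0,0,0],[1,-0.7,0,0,0,0],[1,-0.7,0,0,0,0]]

```text
t: 1.1
position: [0.4694, -0.2923, 0.2226]
tcp_rot: [-0.002, 0.976, 0.216, 0.001]
wrist_force: [-0.1, -0.4, 0.9]
opening: 0.0876
grip_force: 0.0
```

Request:
jog_arm:
  commands:
    - [[1,-0.7,0,0,0,0],[1,-0.7,0,0,0,0],[1,-0.7,0,0,0,0],[1,-0.7,0,0,0,0]]

```text
t: 1.43
position: [0.5311, -0.1871, 0.2227]
tcp_rot: [-0.002, 0.976, 0.216, 0.002]
wrist_force: [-0.2, 0.8, 0.2]
opening: 0.0878
grip_force: 0.0
```

```bash
python3 h.py 0 -33 130
```

```text
t 1.43 at panel mm [-111.8   11.2  218.9] F [-0.2  0.8  0.2] open 0.0878 grip 0.0
joints [ 0.39  0.3  -0.19  1.82  0.06  1.03 -0.96]
shift/0.1 [ 1.235 -0.814  0.218] turn/2 [0.249 0.088 0.335] target [ 0.609 -0.061  0.202]
```

Request:
jog_arm:
  commands:
    - [[0.4,-0.3,-0.1,0.05,0.018,0.067],[0.8,-0.6,-0.1,0.1,0.035,0.134],[1,-0.8,-0.1,0.15,0.053,0.2],[1,-0.8,-0.1,0.2,0.07,0.268],[1,-0.8,-0.1,0.25,0.088,0.335],[1,-0.8,-0.1,0.25,0.088,0.335],[1,-0.8,-0.1,0.25,0.088,0.335],[1,-0.8,-0.1,0.25,0.088,0.335],[1,-0.8,-0.1,0.25,0.088,0.335],[1,-0.8,-0.1,0.25,0.088,0.335]]

```text
t: 2.27
position: [0.5856, -0.0812, 0.2329]
tcp_rot: [-0.254, 0.958, -0.125, 0.033]
wrist_force: [-0.2, 1.3, 0.1]
opening: 0.0878
grip_force: 0.0
```

```bash
python3 h.py 0 -33 70
```

```text
t 2.27 at panel mm [ -6.2 -15.4 169.7] F [-0.2  1.3  0.1] open 0.0878 grip 0.0
joints [ 0.48  0.39 -0.22  1.78 -0.51  1.06 -1.28]
shift/0.1 [ 0.172 -0.068  0.997] turn/2 [ 0.002 -0.002 -0.004] target [ 0.616 -0.032  0.15 ]
```

Request:
jog_arm:
  commands:
    - [[0.17,-0.07,0.3,0,0,0],[0.17,-0.07,0.6,0,0,0],[0.17,-0.07,1,0,0,0],[0.17,-0.07,1,0,0,0],[0.17,-0.07,1,0,0,0],[0.17,-0.07,1,0,0,0]]

```text
t: 2.77
position: [0.6169, -0.0321, 0.1506]
tcp_rot: [-0.255, 0.958, -0.125, 0.033]
wrist_force: [-0.2, 0.5, 0.5]
opening: 0.0881
grip_force: 0.0
```

```bash
python3 h.py 0 -33 47; python3 - <<'E'
from h import *
ims=[]
for n,(x,y) in (("top",(200,110)),("scene",(190,130))):
    ims.append(cv2.resize(capture(n)[y:y+130,x:x+130,::-1],(400,400),interpolation=cv2.INTER_CUBIC))
cv2.imwrite("pics/a.png",np.hstack(ims))
E
```

```text
t 2.77 at panel mm [  0.6 -33.7  70.8] F [-0.2  0.5  0.5] open 0.0881 grip 0.0
joints [ 0.41  0.51 -0.25  1.81 -0.53  0.87 -1.28]
shift/0.1 [-0.008  0.005  0.238] turn/2 [ 0.002 -0.003 -0.004] target [ 0.619 -0.021  0.13 ]
```

View pics/a.png

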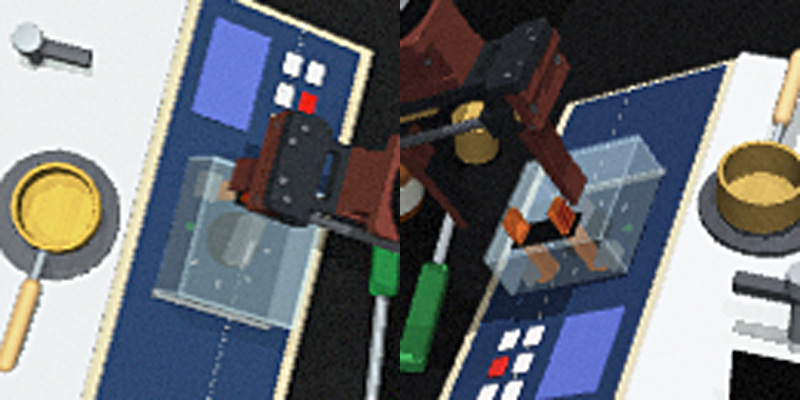

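Request:
jog_arm:
  commands:
    - [[0,0,0.12,0,0,0],[0,0,0.24,0,0,0],[0,0,0.24,0,0,0],[0,0,0.24,0,0,0]]

```text
t: 3.2
position: [0.6184, -0.0197, 0.1277]
tcp_rot: [-0.255, 0.958, -0.126, 0.032]
wrist_force: [-0.1, 0.2, -0.0]
opening: 0.0875
grip_force: 0.0
```

Request:
jog_arm:
  commands:
    - [[0,0,0,0,0,0],[0,0,0,0,0,0],[0,0,0,0,0,0],[0,0,0,0,0,0],[0,0,0,0,0,0],[0,0,0,0,0,0],[0,0,0,0,0,0],[0,0,0,0,0,0],[0,0,0,0,0,0],[0,0,0,0,0,0]]
  grip: 1

```text
t: 4.03
position: [0.6192, -0.0206, 0.1291]
tcp_rot: [-0.255, 0.958, -0.126, 0.033]
wrist_force: [-3.9, -1.4, 6.9]
opening: 0.0266
grip_force: 30.0
```

```bash
python3 h.py 0 -33 47
```

```text
t 4.03 at panel mm [ -0.  -33.1  46.4] F [-3.9 -1.4  6.9] open 0.0266 grip 30.0
joints [ 0.4   0.53 -0.26  1.83 -0.54  0.83 -1.28]
shift/0.1 [-0.001 -0.    -0.006] turn/2 [ 0.002 -0.002 -0.006] target [ 0.619 -0.021  0.13 ]
```

```bash
cat > arc.py <<'E'
import sys,numpy as np
t0,t1,n,al=map(float,sys.argv[1:]); r=np.array([-.088,.053])
def tcp(th):
    a=np.radians(th); P=np.array([r[0]*np.cos(a)+r[1]*np.sin(a), -r[0]*np.sin(a)+r[1]*np.cos(a)])
    f=al*a; X=np.array([-P[0],-P[1]]); return X+.009*np.array([np.sin(f),np.cos(f)]),f   # tool x=-py, z=-pz
a0,f0=tcp(t0); c,s=np.cos(f0),np.sin(f0)
for th in np.linspace(t0,t1,int(n)+1)[1:]:
    X,f=tcp(th); d=X-a0; print(round(th,1),"x %.3f z %.3f ry %.3f"%((c*d[0]-s*d[1])*10,(s*d[0]+c*d[1])*10,(f-f0)/2))
E
python3 arc.py 0 35 7 .7; python3 arc.py 35 70 7 .7
```

```text
5.0 x -0.044 z -0.075 ry 0.031
10.0 x -0.094 z -0.145 ry 0.061
15.0 x -0.151 z -0.211 ry 0.092
20.0 x -0.213 z -0.272 ry 0.122
25.0 x -0.279 z -0.326 ry 0.153
30.0 x -0.351 z -0.375 ry 0.183
35.0 x -0.426 z -0.417 ry 0.214
40.0 x -0.057 z -0.065 ry 0.031
45.0 x -0.119 z -0.124 ry 0.061
50.0 x -0.186 z -0.177 ry 0.092
55.0 x -0.258 z -0.224 ry 0.122
60.0 x -0.333 z -0.265 ry 0.153
65.0 x -0.411 z -0.299 ry 0.183
70.0 x -0.493 z -0.326 ry 0.214
```

Request:
jog_arm:
  commands:
    - [[-0.044,0,-0.075,0,0.031,0],[-0.094,0,-0.145,0,0.061,0],[-0.151,0,-0.211,0,0.092,0],[-0.213,0,-0.272,0,0.122,0],[-0.279,0,-0.326,0,0.153,0],[-0.351,0,-0.375,0,0.183,0],[-0.426,0,-0.417,0,0.214,0],[-0.426,0,-0.417,0,0.214,0],[-0.426,0,-0.417,0,0.214,0]]

```text
t: 4.78
position: [0.5728, -0.0306, 0.1656]
tcp_rot: [-0.222, 0.929, -0.178, 0.236]
wrist_force: [0.8, -1.8, 2.0]
opening: 0.0265
grip_force: 29.9
```

```bash
python3 h.py 0 9.6 88.1 24.5
```

```text
t 4.78 at panel mm [-0.1  9.5 88.5] F [ 0.8 -1.8  2. ] open 0.0265 grip 29.9
joints [ 0.7   0.31 -0.58  2.22 -1.04  0.31 -0.82]
shift/0.1 [-0.003 -0.001  0.003] turn/2 [ 0.004 -0.003 -0.005] target [ 0.573 -0.03   0.165]
```

Request:
jog_arm:
  commands:
    - [[-0.076,0,-0.077,0,0,0],[-0.16,0,-0.145,0,0,0],[-0.264,0,-0.213,0,0,0],[-0.264,0,-0.213,0,0,0],[-0.264,0,-0.213,0,0,0]]

```text
t: 5.2
position: [0.5413, -0.0269, 0.1732]
tcp_rot: [-0.221, 0.929, -0.178, 0.237]
wrist_force: [-0.3, -4.4, 6.2]
opening: 0.0261
grip_force: 30.0
```

```bash
python3 h.py 0 42 96 24.5
```

```text
t 5.2 at panel mm [ 0.  40.9 97.2] F [-0.3 -4.4  6.2] open 0.0261 grip 30.0
joints [ 0.75  0.25 -0.61  2.27 -1.08  0.33 -0.77]
shift/0.1 [-0.015  0.     0.007] turn/2 [ 0.005 -0.004 -0.005] target [ 0.54  -0.026  0.172]
```

Request:
jog_arm:
  commands:
    - [[0,0,0,0,0,0],[0,0,0,0,0,0],[0,0,0,0,0,0],[0,0,0,0,0,0],[0,0,0,0,0,0],[0,0,-0.3,0,0,0],[0,0,-0.6,0,0,0],[0,0,-0.9,0,0,0],[0,0,-0.9,0,0,0]]
  grip: 0

```text
t: 5.95
position: [0.4924, -0.0562, 0.2458]
tcp_rot: [-0.221, 0.929, -0.178, 0.236]
wrist_force: [-0.1, 0.0, 1.0]
opening: 0.083
grip_force: 0.0
```

```bash
python3 h.py 0 -55 190 0; python3 - <<'E'
from h import *
ims=[]
for n,(x,y) in (("top",(200,110)),("scene",(190,130))):
    ims.append(cv2.resize(capture(n)[y:y+130,x:x+130,::-1],(400,400),interpolation=cv2.INTER_CUBIC))
cv2.imwrite("pics/b.png",np.hstack(ims))
E
```

```text
t 5.95 at panel mm [  1.3  81.  180.3] F [-0.1  0.   1. ] open 0.083 grip 0.0
joints [ 0.82  0.04 -0.51  2.27 -0.94  0.59 -0.9 ]
shift/0.1 [ 1.275 -0.002  0.485] turn/2 [ 0.004 -0.217 -0.005] target [ 0.623 -0.096  0.254]
```

View pics/b.png

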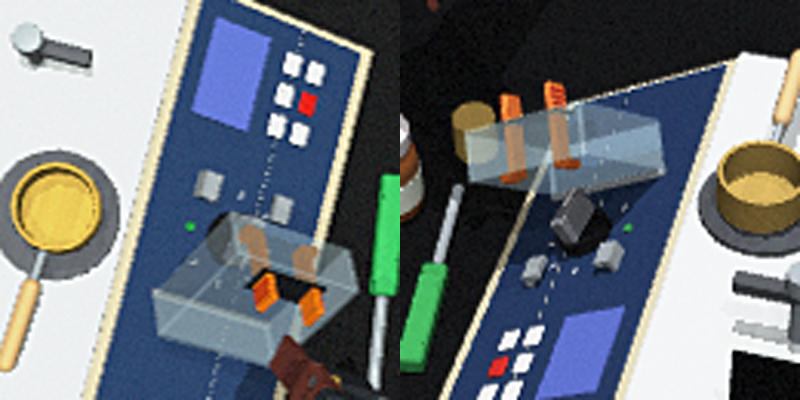

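Request:
jog_arm:
  commands:
    - [[0.35,0,0,0,-0.05,0],[0.7,0,0.1,0,-0.1,0],[1,0,0.3,0,-0.16,0],[1,0,0.4,0,-0.217,0],[1,0,0.4,0,-0.217,0],[1,0,0.4,0,-0.217,0]]
  grip: 1

```text
t: 6.55
position: [0.5972, -0.0826, 0.244]
tcp_rot: [-0.257, 0.958, -0.124, 0.027]
wrist_force: [-0.1, -0.0, -0.8]
opening: 0.0513
grip_force: 0.0
```

```bash
python3 h.py 0 -55 52 0
```

```text
t 6.55 at panel mm [  0.7 -27.1 178.6] F [-0.1 -0.  -0.8] open 0.0513 grip 0.0
joints [ 0.64  0.43 -0.44  1.72 -0.4   1.07 -1.39]
shift/0.1 [0.289 0.004 1.264] turn/2 [-0.     0.004 -0.005] target [ 0.64  -0.029  0.134]
```

Request:
jog_arm:
  commands:
    - [[0.3,0,0,0,0,0],[0.3,0,0,0,0,0],[0.3,0,0.3,0,0,0],[0.3,0,0.65,0,0,0],[0.3,0,0.95,0,0,0],[0.3,0,0.95,0,0,0],[0.3,0,0.95,0,0,0]]

```text
t: 7.13
position: [0.6349, -0.0455, 0.1644]
tcp_rot: [-0.256, 0.958, -0.125, 0.028]
wrist_force: [0.4, -0.2, 0.4]
opening: 0.0047
grip_force: 0.0
```

Request:
jog_arm:
  commands:
    - [[0,0,0.3,0,0,0],[0,0,0.3,0,0,0],[0,0,0.3,0,0,0]]

```text
t: 7.38
position: [0.6403, -0.0329, 0.14]
tcp_rot: [-0.255, 0.958, -0.125, 0.03]
wrist_force: [-0.7, -0.9, 0.7]
opening: 0.0005
grip_force: 0.0
```

```bash
python3 h.py 0 110 52 0
```

```text
t 7.38 at panel mm [ -0.4 -56.5  59.1] F [-0.7 -0.9  0.7] open 0.0005 grip 0.0
joints [ 0.54  0.58 -0.44  1.75 -0.38  0.85 -1.41]
shift/0.1 [-1.665  0.014  0.074] turn/2 [ 0.002  0.001 -0.006] target [0.48  0.012 0.134]
```

Request:
jog_arm:
  commands:
    - [[-0.15,0,0.03,0,0,0],[-0.3,0,0.03,0,0,0],[-0.45,0,0.03,0,0,0],[-0.6,0,0.03,0,0,0],[-0.75,0,0.03,0,0,0],[-0.9,0,0.03,0,0,0],[-1,0,0.03,0,0,0],[-1,0,0.03,0,0,0]]

```text
t: 8.05
position: [0.5434, -0.0063, 0.1384]
tcp_rot: [-0.255, 0.958, -0.126, 0.03]
wrist_force: [0.1, -0.8, 0.3]
opening: 0.0004
grip_force: 0.0
```

```bash
python3 h.py 0 110 55 0
```

```text
t 8.05 at panel mm [ 0.3 44.  56.8] F [ 0.1 -0.8  0.3] open 0.0004 grip 0.0
joints [ 0.61  0.45 -0.51  1.99 -0.45  0.75 -1.35]
shift/0.1 [-0.66   0.011  0.018] turn/2 [ 0.002  0.    -0.006] target [0.48  0.011 0.137]
```

Request:
jog_arm:
  commands:
    - [[-0.15,0,0,0,0,0],[-0.3,0,0,0,0,0],[-0.45,0,0,0,0,0],[-0.6,0,0,0,0,0],[-0.6,0,0,0,0,0],[-0.6,0,0,0,0,0]]

```text
t: 8.55
position: [0.4871, 0.0093, 0.138]
tcp_rot: [-0.255, 0.958, -0.126, 0.03]
wrist_force: [0.4, 0.1, -0.2]
opening: 0.0001
grip_force: 0.0
```

Request:
jog_arm:
  commands:
    - [[-0.06,0,0,0,0,0],[-0.06,0,0,0,0,0],[-0.06,0,0,0,0,0]]

```text
t: 8.8
position: [0.4811, 0.0113, 0.1376]
tcp_rot: [-0.255, 0.958, -0.125, 0.03]
wrist_force: [-0.2, 0.3, 0.3]
opening: -0.0
grip_force: 0.0
```

```bash
python3 h.py 0 115 55 0; python3 - <<'E'
from h import *
ims=[]
for n,(x,y) in (("top",(200,110)),("scene",(190,130))):
    ims.append(cv2.resize(capture(n)[y:y+130,x:x+130,::-1],(400,400),interpolation=cv2.INTER_CUBIC))
cv2.imwrite("pics/c.png",np.hstack(ims))
E
```

```text
t 8.8 at panel mm [  1.4 108.6  55.3] F [-0.2  0.3  0.3] open -0.0 grip 0.0
joints [ 0.67  0.37 -0.55  2.13 -0.51  0.71 -1.29]
shift/0.1 [-0.064  0.015  0.003] turn/2 [ 0.002  0.001 -0.006] target [0.475 0.012 0.137]
```

View pics/c.png

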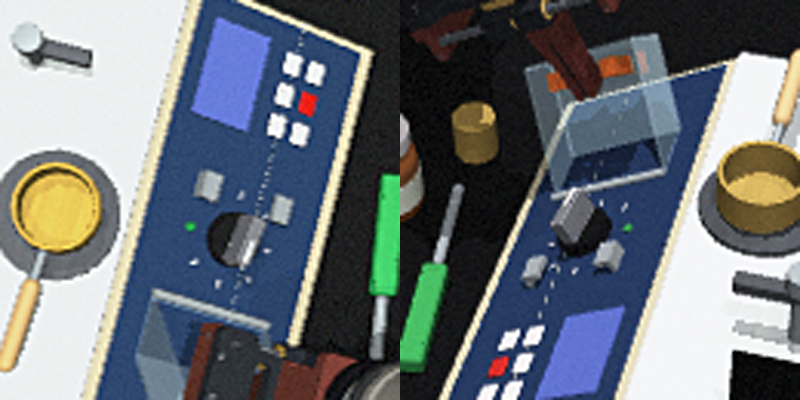

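Request:
jog_arm:
  commands:
    - [[-0.03,0,0,0,0,0],[-0.06,0,0,0,0,0],[-0.06,0,0,0,0,0],[-0.06,0,0,0,0,0]]

```text
t: 9.23
position: [0.4746, 0.013, 0.1375]
tcp_rot: [-0.255, 0.958, -0.125, 0.029]
wrist_force: [0.6, -0.2, 0.1]
opening: 0.0006
grip_force: 0.3
```

Request:
jog_arm:
  commands:
    - [[-0.02,0,0,0,0,0],[-0.04,0,0,0,0,0],[-0.04,0,0,0,0,0],[-0.04,0,0,0,0,0]]

```text
t: 9.57
position: [0.474, 0.0129, 0.1381]
tcp_rot: [-0.255, 0.958, -0.126, 0.033]
wrist_force: [10.2, 0.8, -6.9]
opening: 0.0006
grip_force: 4.7
```

```bash
python3 h.py 0 125 55 0
```

```text
t 9.57 at panel mm [  1.5 115.9  55.8] F [10.2  0.8 -6.9] open 0.0006 grip 4.7
joints [ 0.68  0.36 -0.56  2.15 -0.53  0.7  -1.28]
shift/0.1 [-0.091  0.016  0.008] turn/2 [ 0.002 -0.002 -0.006] target [0.465 0.014 0.137]
```

Request:
jog_arm:
  commands:
    - [[0.1,0,0,0,0,0],[0.4,0,0,0,0,0],[0.4,0,-0.4,0,0,0],[0.4,0,-0.8,0,0,0],[0.4,0,-0.8,0,0,0]]

```text
t: 9.98
position: [0.5028, -0.039, 0.2107]
tcp_rot: [-0.254, 0.958, -0.127, 0.033]
wrist_force: [-0.4, 0.0, 0.6]
opening: -0.0
grip_force: 0.0
```

```bash
python3 h.py 0 0 130 0; python3 - <<'E'
from h import *
ims=[]
for n in("top","scene"):
    im=capture(n)[:,:,::-1]; c=proj(n,k+Rp@[0,0,.036]); x,y=np.round(c).astype(int)
    print(n,"axis at z36",c.round(1),"crop0",x-25,y-25, "px for px+/py+ 19mm:",(proj(n,k+Rp@[.019,0,.036])-c).round(1),(proj(n,k+Rp@[0,.019,.036])-c).round(1))
    ims.append(cv2.resize(im[y-25:y+25,x-25:x+25],(400,400),interpolation=cv2.INTER_CUBIC))
cv2.imwrite("pics/d.png",np.hstack(ims))
E
```

```text
t 9.98 at panel mm [  0.4  75.2 140.3] F [-0.4  0.   0.6] open -0.0 grip 0.0
joints [ 0.72  0.3  -0.51  1.99 -0.47  0.92 -1.31]
shift/0.1 [ 0.751 -0.005  0.107] turn/2 [ 0.002 -0.003 -0.006] target [ 0.577 -0.053  0.202]
top axis at z36 [281.9 187.3] crop0 257 162 px for px+/py+ 19mm: [-6.9 -2.3] [-2.1  8. ]
scene axis at z36 [242.2 195.8] crop0 217 171 px for px+/py+ 19mm: [ 6.8 -1.6] [ 2.4 -5.9]
```

View pics/d.png

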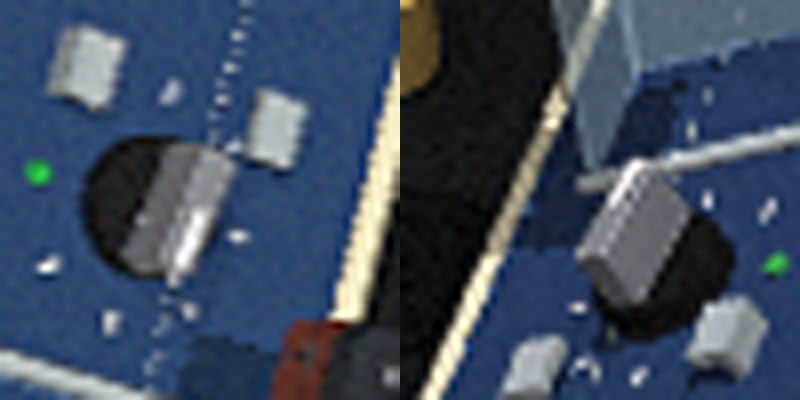

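Request:
jog_arm:
  commands:
    - [[0.35,0,0,0,0,0.03],[0.75,0,0,0,0,0.06],[0.75,0,0.1,0,0,0.06],[0.75,0,0.1,0,0,0.06],[0.75,0,0.1,0,0,0.06],[0.75,0,0.1,0,0,0.06]]
  grip: 0.3

```text
t: 10.58
position: [0.572, -0.0482, 0.1966]
tcp_rot: [-0.257, 0.949, -0.182, 0.013]
wrist_force: [0.0, -0.2, 0.9]
opening: 0.0371
grip_force: 0.0
```

```bash
python3 h.py 0 0 60 0 7
```

```text
t 10.58 at panel mm [  0.5   5.9 123.9] F [ 0.  -0.2  0.9] open 0.0371 grip 0.0
joints [ 0.63  0.43 -0.46  1.85 -0.42  0.93 -1.49]
shift/0.1 [ 0.062 -0.005  0.639] turn/2 [ 0.002  0.002 -0.004] target [ 0.585 -0.019  0.141]
```

Request:
jog_arm:
  commands:
    - [[0.06,0,0,0,0,-0.055],[0.06,0,0,0,0,-0.11],[0.06,0,0,0,0,-0.165],[0.06,0,0,0,0,-0.22],[0.06,0,0,0,0,-0.275],[0.06,0,0,0,0,-0.33],[0.06,0,0,0,0,-0.385],[0.06,0,0,0,0,-0.44],[0.06,0,0,0,0,-0.495],[0.06,0,0,0,0,-0.55]]

```text
t: 11.42
position: [0.578, -0.0513, 0.1971]
tcp_rot: [-0.211, 0.904, 0.343, 0.146]
wrist_force: [0.9, 0.5, -0.0]
opening: 0.0613
grip_force: 0.0
```

Request:
jog_arm:
  commands:
    - [[0,0,0,0,0,-0.055],[0,0,0,0,0,-0.11],[0,0,0,0,0,-0.165],[0,0,0,0,0,-0.22],[0,0,0,0,0,-0.275],[0,0,0,0,0,-0.33],[0,0,0,0,0,-0.385],[0,0,0,0,0,-0.44],[0,0,0,0,0,-0.495],[0,0,0,0,0,-0.55]]

```text
t: 12.25
position: [0.578, -0.0514, 0.197]
tcp_rot: [-0.103, 0.591, 0.765, 0.235]
wrist_force: [0.6, 0.8, -0.3]
opening: 0.0613
grip_force: 0.0
```

```bash
python3 h.py 0 0 60 0 -173
```

```text
t 12.25 at panel mm [ -0.7  -0.8 125.1] F [ 0.6  0.8 -0.3] open 0.0613 grip 0.0
joints [ 1.    0.59 -0.99  1.81 -0.03  0.9   0.39]
shift/0.1 [ 0.012 -0.     0.651] turn/2 [-0.003  0.    -0.472] target [ 0.585 -0.019  0.141]
```

Request:
jog_arm:
  commands:
    - [[0,0,0,0,0,-0.055],[0,0,0,0,0,-0.11],[0,0,0,0,0,-0.165],[0,0,0,0,0,-0.22],[0,0,0,0,0,-0.275],[0,0,0,0,0,-0.33],[0,0,0,0,0,-0.385],[0,0,0,0,0,-0.44],[0,0,0,0,0,-0.472],[0,0,0,0,0,-0.472]]

```text
t: 13.08
position: [0.5781, -0.0515, 0.1966]
tcp_rot: [0.014, 0.18, 0.95, 0.256]
wrist_force: [0.8, 0.6, 0.3]
opening: 0.0616
grip_force: 0.0
```

```bash
python3 h.py 0 0 50 0 -173
```

```text
t 13.08 at panel mm [ -1.   -0.9 124.9] F [0.8 0.6 0.3] open 0.0616 grip 0.0
joints [ 1.12  0.73 -1.23  1.8   0.22  0.94  1.11]
shift/0.1 [0.008 0.012 0.749] turn/2 [-0.002 -0.001 -0.002] target [ 0.587 -0.014  0.132]
```

Request:
jog_arm:
  commands:
    - [[0.01,0.01,0.3,0,0,0],[0.01,0.01,0.6,0,0,0],[0.01,0.01,0.75,0,0,0],[0.01,0.01,0.75,0,0,0],[0.01,0.01,0.75,0,0,0]]

```text
t: 13.5
position: [0.5869, -0.0137, 0.1324]
tcp_rot: [0.014, 0.182, 0.949, 0.256]
wrist_force: [0.7, 0.5, 1.1]
opening: 0.0616
grip_force: 0.0
```

```bash
python3 h.py 0 0 18 0 -173
```

```text
t 13.5 at panel mm [ 0.5 -0.1 49.9] F [0.7 0.5 1.1] open 0.0616 grip 0.0
joints [ 1.01  0.79 -1.15  1.86  0.27  0.79  1.05]
shift/0.1 [-0.001 -0.004  0.319] turn/2 [-0.002 -0.001 -0.004] target [0.591 0.001 0.105]
```

Request:
jog_arm:
  commands:
    - [[0,0,0.16,0,0,0],[0,0,0.32,0,0,0],[0,0,0.32,0,0,0],[0,0,0.32,0,0,0]]

```text
t: 13.83
position: [0.5917, 0.0009, 0.1056]
tcp_rot: [0.015, 0.182, 0.949, 0.256]
wrist_force: [-0.3, -0.8, 0.5]
opening: 0.0614
grip_force: 0.0
```

Request:
jog_arm:
  commands:
    - [[0,0,0,0,0,0],[0,0,0,0,0,0],[0,0,0,0,0,0],[0,0,0,0,0,0],[0,0,0,0,0,0],[0,0,0,0,0,0],[0,0,0,0,0,0],[0,0,0,0,0,0],[0,0,0,0,0,0],[0,0,0,0,0,0]]
  grip: 1

```text
t: 14.67
position: [0.5915, 0.001, 0.1044]
tcp_rot: [0.014, 0.182, 0.949, 0.256]
wrist_force: [-0.2, -2.8, 0.1]
opening: 0.0119
grip_force: 30.0
```

```bash
python3 h.py 0 0 18 0 -90
```

```text
t 14.67 at panel mm [-0.2 -0.9 17.9] F [-0.2 -2.8  0.1] open 0.0119 grip 30.0
joints [ 0.96  0.81 -1.11  1.88  0.3   0.73  1.03]
shift/0.1 [ 0.009  0.001 -0.001] turn/2 [-0.002  0.001  0.721] target [0.591 0.001 0.105]
```

Request:
jog_arm:
  commands:
    - [[0,0,0,0,0,0.04],[0,0,0,0,0,0.08],[0,0,0,0,0,0.12],[0,0,0,0,0,0.16],[0,0,0,0,0,0.2],[0,0,0,0,0,0.24],[0,0,0,0,0,0.28],[0,0,0,0,0,0.32],[0,0,0,0,0,0.36],[0,0,0,0,0,0.36]]

```text
t: 15.5
position: [0.5902, -0.0003, 0.1035]
tcp_rot: [-0.078, 0.507, 0.823, 0.243]
wrist_force: [-4.0, -5.2, 0.1]
opening: 0.0117
grip_force: 30.0
```

Request:
jog_arm:
  commands:
    - [[0,0,0,0,0,0.04],[0,0,0,0,0,0.08],[0,0,0,0,0,0.12],[0,0,0,0,0,0.16],[0,0,0,0,0,0.2],[0,0,0,0,0,0.24],[0,0,0,0,0,0.28],[0,0,0,0,0,0.32],[0,0,0,0,0,0.36],[0,0,0,0,0,0.36]]

```text
t: 16.33
position: [0.5883, -0.0004, 0.1032]
tcp_rot: [-0.16, 0.764, 0.592, 0.199]
wrist_force: [-10.9, -9.0, 5.1]
opening: 0.0118
grip_force: 30.0
```

```bash
python3 h.py 0 0 18 0 -90
```

```text
t 16.33 at panel mm [-2.6  1.9 17.9] F [-10.9  -9.    5.1] open 0.0118 grip 30.0
joints [ 0.75  0.64 -0.76  1.89 -0.14  0.69 -0.03]
shift/0.1 [ 0.026  0.019 -0.002] turn/2 [-0.004  0.004 -0.002] target [0.591 0.001 0.105]
```

Request:
jog_arm:
  commands:
    - [[0,0,0,0,0,0],[0,0,0,0,0,0],[0,0,0,0,0,0],[0,0,0,0,0,0],[0,0,0,0,0,0],[0,0,-0.2,0,0,0],[0,0,-0.5,0,0,0],[0,0,-0.9,0,0,0],[0,0,-0.9,0,0,0]]
  grip: 0.6

```text
t: 17.08
position: [0.5841, -0.0459, 0.1879]
tcp_rot: [-0.154, 0.763, 0.593, 0.205]
wrist_force: [1.4, -0.2, 0.5]
opening: 0.0352
grip_force: 0.0
```

Request:
jog_arm:
  commands:
    - [[0,0,-0.4,0,0,0],[0,0,-0.8,0,0,0],[0,0,-1,0,0,0],[0,0,-1,0,0,0]]

```text
t: 17.42
position: [0.5709, -0.0932, 0.2734]
tcp_rot: [-0.155, 0.763, 0.593, 0.204]
wrist_force: [-0.2, 0.2, 0.2]
opening: 0.0353
grip_force: 0.0
```

```bash
python3 h.py -150 0 200 0 -90; python3 - <<'E'
from h import *
ims=[]
for n,h in(("top",30),("scene",40)):
    im=capture(n)[:,:,::-1]; c=proj(n,k+Rp@[0,0,.036]); x,y=np.round(c).astype(int)
    ims.append(cv2.resize(im[y-h:y+h,x-h:x+h],(400,400),interpolation=cv2.INTER_CUBIC))
cv2.imwrite("pics/e.png",np.hstack(ims))
E
```

```text
t 17.42 at panel mm [  0.8  -4.2 212.4] F [-0.2  0.2  0.2] open 0.0353 grip 0.0
joints [ 0.97  0.44 -0.82  1.73 -0.22  1.08  0.05]
shift/0.1 [-1.507 -0.045  0.132] turn/2 [0.003 0.003 0.001] target [ 0.536 -0.213  0.187]
```

View pics/e.png

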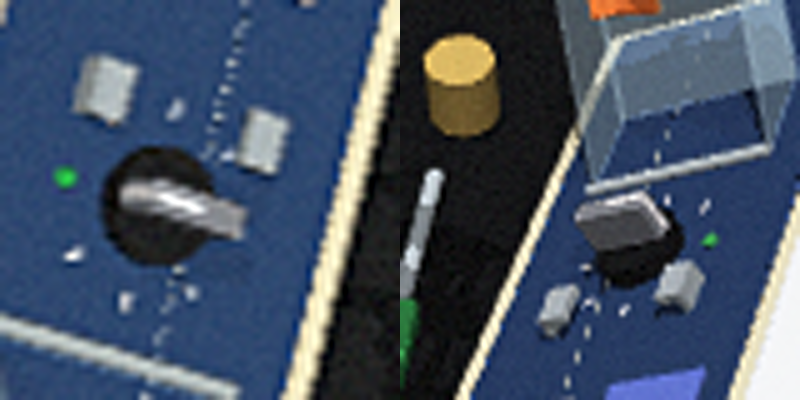

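```bash
python3 - <<'E'
from h import *
n="top"; K=0
im=np.mean([capture(n).astype(float) for _ in range(4)],0).astype(np.uint8); hsv=cv2.cvtColor(im,cv2.COLOR_RGB2HSV)
m=((hsv[:,:,1]<60)&(hsv[:,:,2]>110)).astype(np.uint8)
c=proj(n,k+Rp@[0,0,.036]).round().astype(int)
_,l=cv2.connectedComponents(m); lab=np.bincount(l[c[1]-4:c[1]+5,c[0]-6:c[0]+6].ravel(),minlength=2)[1:].argmax()+1
for s in (60,):
    v,u=np.where(l==lab); P=np.array([Rp.T@(onplane(n,(a,b),k+Rp@[0,0,.036],Rp[:,2])-k) for a,b in zip(u,v)])[:,:2]*1000
    w,V=np.linalg.eigh(np.cov(P.T)); d=V[:,1]*np.sign(V[0,1]); print(len(P),P.mean(0),np.sqrt(w),np.degrees(np.arctan2(d[1],d[0])))
g=(hsv[:,:,0]>45)&(hsv[:,:,0]<75)&(hsv[:,:,1]>150)&(hsv[:,:,2]>90); v,u=np.where(g[c[1]-20:c[1]+20,c[0]-40:c[0]+10])
p=(u.mean()+c[0]-40,v.mean()+c[1]-20); print("mark",(Rp.T@(onplane(n,p,k,Rp[:,2])-k)*1000).round(1),len(u))
E
```

```text
77 [5.73291268 1.79070674] [ 2.91551665 13.65084602] 0.24405848795784535
mark [35.   1.1 -0. ] 7
```

```bash
python3 -c "
from rig import manip; print(manip.job_done())"
```

```text
the job is handed in; nothing more can be done
None
```

The cover is unclipped and swung back to its stop, and the trim knob is turned clockwise until its pointer lines up with the green mark (within about 1° by camera). I handed the job in at about 18 s, with the gripper clear of everything.

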